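# Tare the scale with the canister on it

## Robot

A 7-joint arm with a two-finger parallel gripper is mounted at the origin on a cart in front of the work surface, level with it; the furniture and walls round the work are solid. World frame = base frame: x ahead of the robot, y to its left, z up, the work surface at z = 0. Lengths are in m, angles in rad, forces in N, time in s.
With the tool pointing down it reaches from about 0.4 to 0.85 m from the base axis. Payload 4.5 kg.
Tool frame: the origin (TCP) lies midway between the tips of the shut fingers; the grasp point (between the pads) lies 19 mm behind it; z points along the fingers, y is the line along which they close (so a half turn about z gives the same grasp; the last joint's range is limited). The gripper opens to 88 mm and grips with 3 to 60 N. Pads are 18 mm wide; open, the fingers measure 123 mm over their backs; the gripper's body (75 mm by 187 mm) begins 45 mm behind the grasp point.
Start: joints at [-1.087, 0.689, -0.195, 1.565, 0.157, 0.902, -0.215], TCP at [0.272, 0.563, 0.239] pointing down, gripper open.
Joint ranges: [-3.01, 3.01], [-0.46, 2.08], [-1.47, 1.51], [0.13, 2.56], [-1, 4.14], [0.04, 2.09], [-2.66, 2.66]. Speed limits (rad/s): [2.57, 2.57, 3.14, 3.14, 3.14, 3.14, 3.14].

## Interface

Orientations are given as a unit quaternion [x, y, z, w].
In Python, from plant import sensors, eyes, finish_job gives the robot as it stands.
- The arm moves only by the tool send_rows, never from a script. Its argument "rows" is text: rows parted by semicolons, each of 4 numbers parted by spaces: the shift along the tool's x, y, z normalised to -1 to 1, where 1 is 30 cm, then the turn about the tool's z normalised to -1 to 1, where 1 is 2 pi rad. A call has 1 to 10 rows; each row is the pose to reach, as a shift and turn from the pose commanded when the call began, along the tool's axes at that moment, turning the shorter way round; what a row does not reach only later rows make up. A row lasts 1/12 s, in which the tool goes at most 41.7 mm and 7.16 degrees, less where a joint would pass 70% of its speed; a pose out of reach is approached as far as the arm can. A call with a number of a shift or a turn outside -1 to 1 is refused whole. A call with a gripper value outside its range is refused whole. "jaw" is the closure, from -1 (fully open) to 1 (shut), set as the call begins (left out, the last holds). The fingers move at their own pace and stop on an object; "force" is the grip in N (left out, the last holds). Time passes only in rows, so rows that repeat a pose let the fingers close. It gives the time, the measured TCP pose, the force, the opening and the grip force at its end, in the units of the state.
- sensors.get_state(): the state, without advancing time (a new reading comes with each control period).
- eyes.snapshot(name): name is "scene" or "top" or "wrist"; returns (picture, depth): 400x640x3 uint8, red, green, blue; 400x640 float32, m along the optical axis (not along the pixel's ray), 0 where there is no reading.
- eyes.calibration(name): a dict with "fov_y" (degrees; the focal length in pixels is half the picture's height over the tangent of half this angle, whatever the lens; pixels are square), "cx", "cy" (the principal point, pixels), "world_from_camera" (4x4, takes a point from camera to world coordinates). Camera axes: x right, y down, z forward; pixel columns grow to the right and rows downward; lengths in m; the calibration is good to about 2 mm. The wrist camera is an equidistant fisheye: a pixel r from the principal point sees the ray r / f radians off the axis. A picture is of the moment at which its call begins: read the wrist's pose just before it. calibration takes no time and is no camera call; for the wrist camera it gives the pose at the moment of the call.
- finish_job(): hands the job in; it is judged then, once.
The state is a dict: "clock": time; "q": joint angles; "qd": joint speeds; "joint_torque": joint torques, N m; "tool_pos": TCP position; "eef_rot": TCP orientation; "contact_force": force on the tool from outside, world axes, zero at the start; "moment": the same for the moment, N m; "opening": opening from 0.0 (shut) to 1.0 (fully open); "finger_force": force on a finger pad.
Only numpy, scipy, OpenCV 4.12 (cv2) and the standard library are available. Lean on these libraries where they do the work, as an engineer would, in place of code of your own. Each camera call takes 0.05 s, during which the arm holds its last target. There are 200 camera calls.

## Task

Weighing into the square green canister: switch the kitchen scale on by pressing its round key fully down, then slide the canister off the wooden board onto the scale's narrow raised steel platform, without lifting or tipping it, so that it stands centred and squared up with its whole base on the platform. Once it stands there on its own, press the long bar-shaped key fully down and let it go to zero the scale. Never press the small square key, do not press the bar key before the canister is on the platform or the round key after, and leave the garlic and the lemon where they are.

Things in the scene. Friction and masses are not known exactly. Their poses are not given: they have to be found in the camera images.
- scale: White kitchen scale, fixed, 210 (x) x 130 (y) mm slab whose top is 24 mm above the worktop. Origin: centre of its underside, on the worktop. Its x axis points from the front (keys) to the back (platform), y to its left (towards the board), z up.
- platform (a point): Centre of the top face of the scale's raised steel platform, 130 (along x) x 110 (along y) x 8 mm thick, top 41 mm above the worktop, standing free above the slab on a neck; 40 mm behind the scale's origin along its x. Axes as the scale's. The platform's back edge is level with the scale's back edge.
- key_round_top (a point): Centre of the top of the round black key (26 mm diameter), the left one of the three keys in a row at the front of the scale: the on key. Key tops stand 33 mm above the worktop and 9 mm above the slab; the keys lie 43 mm apart along the scale's y, 72 mm in front of the scale's origin, 47 mm in front of the platform's edge.
- key_round (a joint): Travel of the round key in m: 0 up, 0.005 fully down; springs back, 4 N at the bottom.
- key_bar_top (a point): Centre of the top of the long bar-shaped black key (34 mm along x, 13 mm along y), the middle one: the zero (tare) key.
- key_bar (a joint): Travel of the bar key in m: 0 up, 0.005 fully down; springs back, 4 N at the bottom.
- key_square_top (a point): Centre of the top of the small square black key (16 x 16 mm), the right one: not to be pressed.
- key_square (a joint): Travel of the square key in m: 0 up, 0.005 fully down.
- board: Wooden chopping board on two battens, fixed, left of the scale and in line with it. Top face 43 mm above the worktop, 300 mm along its x, 200 mm along its y (axes as the scale's); 2 mm higher than the platform, with a 4 mm gap between the board's right edge and the platform's left edge. Origin: on the worktop under its centre.
- canister: Green square canister with rounded edges and a closed lid, loose, 0.35 to 0.7 kg: body 84 x 84 mm, lid rim 86 x 86 mm from 72 to 97 mm up, knob 20 mm wide to 110 mm; too wide to grasp. Its lid is not for lifting. Origin: centre of its underside; z up, x and y square to its sides. It starts on the board, turned by up to 0.15 rad from the scale's axes.
- garlic: Garlic bulb, 60 x 57 x 58 mm, standing at the far end of the board. Origin: its underside. Leave alone.
- lemon: Lemon, 70 x 51 x 52 mm, lying right of the scale. Origin: its underside. Leave alone.

How it is judged:
By the outcome, as a careful person would: the job done as asked, in the order asked, and still so for the second after the job is handed in, with the robot touching nothing.
It also fails if it takes over 72 s, if anything falls off the work surface, if the arm or the gripper's body presses on something with over 40 N, if the wrist force passes 120 N, or if a joint passes its speed limit or range.

## Working session

There is one attempt and no reset: what is moved stays moved. The work goes in short steps, Python scripts to look and compute and a tool call to move; the robot and the scene stay as the last step left them, time stands still between calls to the robot, and variables do not carry over. Pictures are saved under pics/ and viewed, at most 11 in all, crops included, and the job is handed in when it is done.

Besides the shell and the picture viewer there is one more tool, called after "Request:" as name(argument=value, ...) on one line, values as JSON. send_rows: Moves the arm, as the interface text tells. Scaled input: -1 to 1 covers 30 cm each way for a shift and 2 pi rad each way for a turn. Its arguments: {"type":"object","properties":{"rows":{"type":"string"},"jaw":{"type":"number"},"force":{"type":"number"}},"required":["rows"]}

```bash
mkdir -p pics
python3 - <<'E'
from plant import sensors, eyes
import cv2, numpy as np
s=sensors.get_state(); print({k:np.round(v,3).tolist() for k,v in s.items()})
ims=[]
for n in ("scene","top","wrist"):
    c=eyes.calibration(n); p,d=eyes.snapshot(n)
    print(n,c["fov_y"],c["cx"],c["cy"],np.round(c["world_from_camera"],3).tolist())
    np.savez(f"pics/{n}0.npz",p=p,d=d,T=c["world_from_camera"],fov=c["fov_y"],cx=c["cx"],cy=c["cy"])
    cv2.imwrite(f"pics/{n}0.png",p[:,:,::-1])
E
```

```text
{'clock': 0.0, 'q': [-1.087, 0.69, -0.195, 1.566, 0.157, 0.902, -0.215], 'qd': [0.0, 0.0, 0.001, 0.0, -0.0, 0.0, 0.001], 'joint_torque': [-0.002, -52.754, -1.268, -15.344, -0.053, 0.006, 0.0], 'tool_pos': [0.272, 0.562, 0.238], 'eef_rot': [0.223, 0.975, -0.001, -0.0], 'contact_force': [0.226, -0.742, -0.437], 'moment': [-0.016, 0.039, 0.031], 'finger_force': 0.0, 'opening': 1.003}
scene 49.06163775603927 316.1238742977468 193.6081197141351 [[-0.996, -0.03, 0.086, 0.544], [-0.089, 0.496, -0.864, 0.565], [-0.016, -0.868, -0.497, 0.56], [0.0, 0.0, 0.0, 1.0]]
top 57.29462691603513 319.33403550730725 204.8806429373688 [[-0.002, -0.991, 0.134, 0.5], [-1.0, 0.004, 0.011, -0.251], [-0.012, -0.134, -0.991, 0.912], [0.0, 0.0, 0.0, 1.0]]
wrist 65.70646984690485 318.5993427366507 199.37721007588726 [[0.435, 0.869, 0.238, 0.21], [0.901, -0.419, -0.117, 0.591], [-0.002, 0.265, -0.964, 0.385], [0.0, 0.0, 0.0, 1.0]]
```

View pics/top0.png

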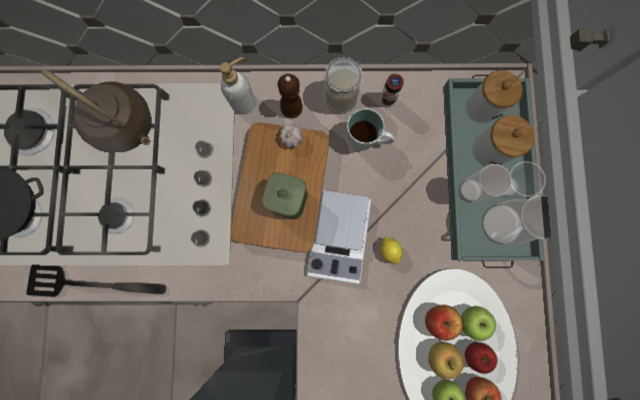

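View pics/scene0.png

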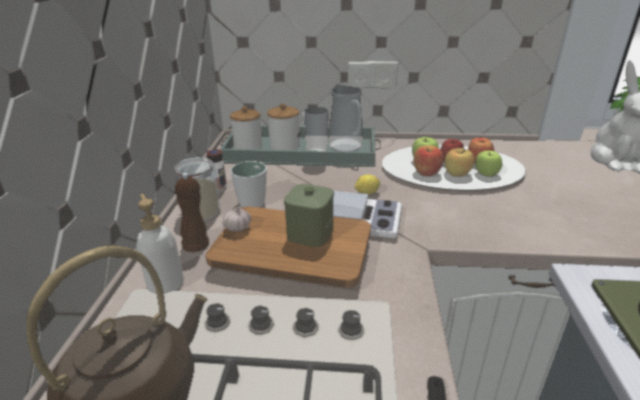

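The top view shows the board (centre about 283,187), the canister with its lid at (285,195), the scale with its platform at (343,218), and the keys at about (318,264), (335,266) and (353,270). The garlic is at (290,135) and the lemon at (391,250). The scene view shows the canister at (310,215) and the keys near (385,215). Next I'll measure with masks.

```bash
cat > h.py <<'E'
import numpy as np, cv2
def load(n):
    z=np.load(f"pics/{n}.npz"); return {k:z[k] for k in z.files}
def ray(c,uv,fish=False):
    uv=np.atleast_2d(np.float64(uv)); f=200/np.tan(np.radians(float(c["fov"]))/2)
    xy=(uv-[float(c["cx"]),float(c["cy"])])
    if fish:
        r=np.linalg.norm(xy,axis=1,keepdims=True)+1e-9; t=r/f
        d=np.hstack([xy/r*np.sin(t),np.cos(t)])
    else: d=np.hstack([xy/f,np.ones((len(xy),1))])
    return c["T"][:3,3], d@c["T"][:3,:3].T
def onplane(c,uv,z,fish=False):
    o,d=ray(c,uv,fish); return o+d*((z-o[2])/d[:,2])[:,None]
def bydepth(c,uv):
    o,d=ray(c,uv); uv=np.atleast_2d(uv).round().astype(int); return o+d*c["d"][uv[:,1],uv[:,0]][:,None]
def tri(c1,uv1,c2,uv2):
    o1,d1=ray(c1,uv1); o2,d2=ray(c2,uv2); d1=d1[0];d2=d2[0]
    t=np.linalg.lstsq(np.c_[d1,-d2],o2-o1,rcond=None)[0]
    a,b=o1+t[0]*d1,o2+t[1]*d2; return (a+b)/2,np.linalg.norm(a-b)
def blobs(m,amin,amax=1e9):
    cs,_=cv2.findContours(m.astype(np.uint8),cv2.RETR_EXTERNAL,cv2.CHAIN_APPROX_NONE)
    return sorted([k for k in cs if amin<cv2.contourArea(k)<amax],key=cv2.contourArea,reverse=True)
E
python3 - <<'E'
from h import *
np.set_printoptions(precision=4,suppress=True)
for n in("top0","scene0"):
    c=load(n); hsv=cv2.cvtColor(c["p"],cv2.COLOR_RGB2HSV); H,S,V=[hsv[...,i].astype(int) for i in range(3)]
    m=np.zeros(H.shape,bool)
    roi=(slice(180,290),slice(300,380)) if n=="top0" else (slice(185,245),slice(320,410))
    print(n)
    m[roi]=V[roi]<75
    for k in blobs(m,12): 
        M=cv2.moments(k); uv=[M['m10']/M['m00'],M['m01']/M['m00']]
        print("dark",np.round(uv,1),cv2.contourArea(k),onplane(c,uv,.033)[0],bydepth(c,uv)[0])
    g=(H>32)&(H<75)&(S>50)
    r2=np.zeros_like(g); r2[(slice(150,240),slice(240,330)) if n=="top0" else (slice(170,260),slice(270,345))]=1
    for k in blobs(g&r2,300):
        (u,v),sz,a=cv2.minAreaRect(k); print("green",u,v,sz,a, cv2.contourArea(k))
c=load("top0")
# heights map
vv,uu=np.mgrid[100:300:1,220:410:1]; P=bydepth(c,np.c_[uu.ravel(),vv.ravel()]); 
Z=P[:,2].reshape(uu.shape)
for nm,lo,hi in(("lid",.125,.148),("knob",.149,.165)):
    m=np.zeros((400,640),bool); m[100:300,220:410]=(Z>lo)&(Z<hi)
    for k in blobs(m,15)[:4]:
        q=k[:,0]; Q=bydepth(c,q); print(nm,cv2.contourArea(k),cv2.minAreaRect(np.float32(Q[:,:2])),np.median(Q[:,2]))
hsv=cv2.cvtColor(c["p"],cv2.COLOR_RGB2HSV)
for uv in [(343,215),(345,235),(330,246),(318,263),(270,160),(285,195),(282,212),(283,193),(385,300)]: print(uv,bydepth(c,uv)[0],hsv[uv[1],uv[0]])
big=cv2.resize(c["p"][110:290,225:405],None,fx=3.3,fy=3.3,interpolation=cv2.INTER_CUBIC); cv2.imwrite("pics/crop.png",big[...,::-1])
E
```

```text
top0
dark [336.9 250.2] 107.0 [ 0.5097 -0.2822  0.033 ] [ 0.5098 -0.2826  0.0221]
dark [316.4 263.6] 70.0 [ 0.4781 -0.2335  0.033 ] [ 0.4782 -0.2336  0.0367]
dark [334.4 266.5] 64.0 [ 0.4714 -0.2761  0.033 ] [ 0.4715 -0.2759  0.0378]
dark [303.1 202.6] 40.5 [ 0.6243 -0.2012  0.033 ] [ 0.6158 -0.2046  0.0935]
dark [352.4 269.5] 32.0 [ 0.4644 -0.3185  0.033 ] [ 0.4644 -0.3184  0.0339]
green 284.69268798828125 194.85781860351562 (41.473880767822266, 39.5582275390625) 16.699243545532227 1426.5
scene0
dark [325.4 223.4] 344.5 [ 0.6032 -0.2232  0.033 ] [ 0.5965 -0.1332  0.0932]
dark [382.8 223.2] 42.5 [ 0.4799 -0.2322  0.033 ] [ 0.48   -0.2304  0.0342]
dark [384.6 212.7] 30.5 [ 0.4741 -0.2748  0.033 ] [ 0.4741 -0.2742  0.0334]
dark [367.5 212.6] 27.0 [ 0.5123 -0.2729  0.033 ] [ 0.5119 -0.2816  0.0275]
green 304.0 224.5 (34.0, 39.0) 0.0 656.0
lid 1420.5 ((0.6304113268852234, -0.16473506391048431), (0.08720310032367706, 0.08624277263879776), 73.77105712890625) 0.13384722459555654
knob 41.5 ((0.629997968673706, -0.1652197539806366), (0.0162225142121315, 0.01744832657277584), 74.26632690429688) 0.15020894549526254
(343, 215) [ 0.5932 -0.2973  0.0391] [108  14 177]
(345, 235) [ 0.4998 -0.2507  0.9115] [106  15 186]
(330, 246) [ 0.5198 -0.266   0.0259] [113  11  90]
(318, 263) [ 0.4796 -0.2372  0.0335] [ 0  5 51]
(270, 160) [ 0.728  -0.1208  0.0436] [ 15 143 128]
(285, 195) [ 0.6245 -0.1693  0.1475] [42 81 85]
(282, 212) [ 0.5895 -0.1622  0.137 ] [ 40  53 105]
(283, 193) [ 0.6281 -0.1655  0.152 ] [42 82 93]
(385, 300) [ 0.39   -0.3989 -0.0002] [ 11  35 155]
```

View pics/crop.png

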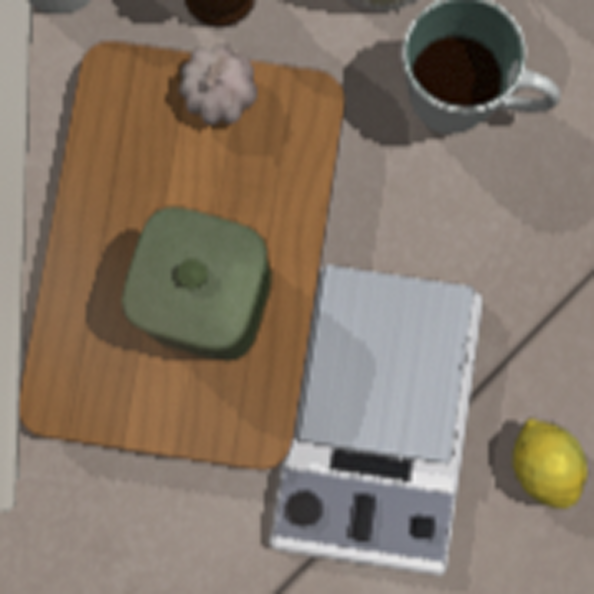

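The crop shows the round key at (303,507), the bar at (363,518) and the square key at (422,527). The platform corners are about (325,267), (478,290), (447,460) and (303,443), and the canister is turned relative to the board. Next I'll refine the yaw and platform centre from edges and cross-check heights with two views.

Run:
```python
from h import *
np.set_printoptions(precision=4,suppress=True)
c=load("top0"); s=load("scene0"); hsv=cv2.cvtColor(c["p"],cv2.COLOR_RGB2HSV); H,S,V=[hsv[...,i].astype(int) for i in range(3)]
print("tri round",tri(c,[316.4,263.6],s,[382.8,223.2]),"bar",tri(c,[334.4,266.5],s,[384.6,212.7]))
def rep(nm,m,z,amin):
    for k in blobs(m,amin)[:2]:
        Q=onplane(c,k[:,0],z)[:,:2].astype(np.float32); r=cv2.minAreaRect(Q); print(nm,cv2.contourArea(k),np.round(r[0],4),np.round(r[1],4),round(r[2],2))
box=np.zeros(H.shape,bool); box[115:255,228:335]=1
rep("board",box&(H<22)&(S>95),.043,2000)
b2=np.zeros(H.shape,bool); b2[185:248,300:375]=1
rep("plat",b2&(S<40)&(V>85)&(V<200)&(H>85),.041,500)
b3=np.zeros(H.shape,bool); b3[240:285,300:375]=1
m=np.zeros(H.shape,bool); m[185:290,300:375]=((H>85)&(H<135)&(V>85)&(S<60)|(V>200)&(S<30))[185:290,300:375]
rep("scale",cv2.morphologyEx(m.astype(np.uint8),cv2.MORPH_CLOSE,np.ones((9,9))),.03,1000)
g=blobs((H>32)&(H<75)&(S>40)&(np.arange(640)[None]>240)&(np.arange(640)[None]<330)&(np.arange(400)[:,None]>150)&(np.arange(400)[:,None]<240),300)[0]
gar=blobs((S<70)&box&(np.arange(400)[:,None]<155)&(V>70)&(bydepth(c,np.c_[np.tile(np.arange(640),400),np.repeat(np.arange(400),640)])[:,2].reshape(400,640)>.055),50)
for k in gar[:1]: Q=bydepth(c,k[:,0]); print("garlic",Q.min(0),Q.max(0))
for z in(.115,.135): print("lidring z",z,cv2.minAreaRect(onplane(c,g[:,0],z)[:,:2].astype(np.float32)))
for n,uv in(("mill",(290,82)),("mug",(360,115)),("jar",(342,70)),("lemon",(390,250))): print(n,bydepth(c,uv)[0])
```

```text
tri round (array([ 0.479 , -0.2334,  0.0322]), np.float64(0.0015736198989629983)) bar (array([ 0.4727, -0.2761,  0.0323]), np.float64(0.0026634046050681734))
board 9327.5 [ 0.665  -0.1464] [0.1992 0.2986] 81.23
plat 2575.5 [ 0.5766 -0.2952] [0.1199 0.139 ] 81.11
scale 4231.5 [ 0.5444 -0.2883] [0.1251 0.2086] 81.02
garlic [ 0.7553 -0.2003  0.063 ] [ 0.8104 -0.1475  0.0808]
lidring z 0.115 ((0.63013756275177, -0.16498607397079468), (0.09222035855054855, 0.08846230804920197), 73.56375122070312)
lidring z 0.135 ((0.6268637180328369, -0.16713696718215942), (0.08990487456321716, 0.08624114841222763), 73.56373596191406)
mill [ 0.8716 -0.1788  0.1589]
mug [ 0.8315 -0.3392  0.0678]
jar [ 0.9118 -0.2935  0.1337]
lemon [ 0.5096 -0.4055  0.0491]
```

Request:
send_rows(rows="-0.85 -0.56 -0.07 -0.0467;-0.85 -0.56 -0.07 -0.0467;-0.85 -0.56 -0.07 -0.0467;-0.85 -0.56 -0.07 -0.0467;-0.85 -0.56 -0.07 -0.0467;-0.85 -0.56 -0.07 -0.0467;-0.85 -0.56 -0.07 -0.0467;-0.85 -0.56 -0.07 -0.0467;-0.85 -0.56 -0.07 -0.0467;-0.85 -0.56 -0.07 -0.0467", jaw=1)

```text
clock: 0.98
tool_pos: [0.4286, 0.3001, 0.2597]
eef_rot: [0.079, 0.997, 0.0, -0.0]
contact_force: [-0.6, 1.0, -1.5]
opening: 0.266
finger_force: 0.0
```

```bash
cat > go.py <<'E'
# usage: go.py xs ys z yawdeg : target in platform-centred scale axes (m), tool y axis at world yawdeg (mod 180) -> units
import sys, numpy as np
from scipy.spatial.transform import Rotation as R
from plant import sensors
xs,ys,z,yaw=map(float,sys.argv[1:5]); s=sensors.get_state()
ex,ey=np.array([.9877,-.1564]),np.array([.1564,.9877]); P0=np.array([.5835,-.2939])
M=R.from_quat(s["eef_rot"]).as_matrix(); p=np.array(s["tool_pos"])
t=np.r_[P0+xs*ex+ys*ey,z]; sh=M.T@(t-p)/.3
cy=np.degrees(np.arctan2(M[1,1],M[0,1])); dw=(yaw-cy+90)%180-90
print("clock",round(s["clock"],2),"now xs,ys,z,yaw",np.round([(p[:2]-P0)@ex,(p[:2]-P0)@ey,p[2],cy],4),"tilt",np.round(M[2],3),"F",np.round(s["contact_force"],1),"open",round(s["opening"],2),"q7",round(s["q"][6],2))
print("shift",np.round(sh,4),"turn",round(-dw/360,4))
E
python3 go.py -.112 .043 .06 81
```

```text
clock 0.98 now xs,ys,z,yaw [-0.2459  0.5625  0.2597 80.9112] tilt [ 0.  0. -1.] F [-0.6  1.  -1.5] open 0.27 q7 0.48
shift [-0.4491 -1.7312  0.665 ] turn -0.0002
```

Request:
send_rows(rows="-0.45 -0.9 0 0;-0.45 -0.9 0 0;-0.45 -0.9 0 0;-0.45 -0.9 0 0;-0.45 -0.9 0 0;-0.45 -0.9 0 0;-0.45 -0.9 0 0;-0.45 -0.9 0 0;-0.45 -0.9 0 0")

```text
clock: 1.73
tool_pos: [0.5204, 0.0108, 0.2593]
eef_rot: [0.08, 0.997, -0.0, 0.0]
contact_force: [-0.3, -0.0, -0.2]
opening: 0.003
finger_force: 0.0
```

Request:
send_rows(rows="0 -0.83 0 0;0 -0.83 0 0;0 -0.83 0 0;0 -0.83 0 0;0 -0.83 0 0;0 -0.83 0 0;0 -0.83 0.4 0;0 -0.83 0.5 0;0 -0.83 0.6 0;0 -0.83 0.6 0")

```text
clock: 2.57
tool_pos: [0.4828, -0.229, 0.0917]
eef_rot: [0.076, 0.997, 0.002, 0.001]
contact_force: [-0.3, 0.6, -0.1]
opening: 0.006
finger_force: 0.0
```

```bash
python3 go.py -.112 .043 .036 81
python3 - <<'E'
from plant import eyes
import cv2
p,d=eyes.snapshot("wrist"); cv2.imwrite("pics/w1.png",p[:,:,::-1])
E
```

```text
clock 2.57 now xs,ys,z,yaw [-1.09600e-01  4.83000e-02  9.17000e-02  8.12812e+01] tilt [-0.002  0.003 -1.   ] F [-0.3  0.6 -0.1] open 0.01 q7 1.39
shift [ 0.0084 -0.0183  0.1857] turn 0.0008
```

View pics/w1.png

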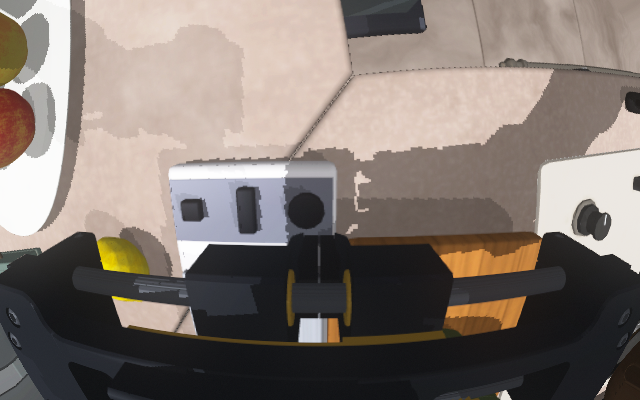

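The wrist view shows the round key at (305,210), the bar at (247,210) and the square key at (192,210), with the shut fingertips near (320,240). I'll let the arm settle, then check the key rays from here.

Request:
send_rows(rows="0 0 0 0;0 0 0 0;0 0 0 0;0 0 0 0")

```text
clock: 2.95
tool_pos: [0.4831, -0.2329, 0.0961]
eef_rot: [0.078, 0.997, -0.001, 0.003]
contact_force: [0.0, -0.0, 0.4]
opening: 0.003
finger_force: 0.0
```

```bash
cat > wk.py <<'E'
from h import *
from plant import eyes
c0=eyes.calibration("wrist"); p,d=eyes.snapshot("wrist")
c=dict(T=np.array(c0["world_from_camera"]),fov=c0["fov_y"],cx=c0["cx"],cy=c0["cy"])
m=np.zeros(p.shape[:2],bool); m[185:233,172:335]=(p.max(2)<60)[185:233,172:335]
for k in blobs(m,100):
    M=cv2.moments(k); uv=[M['m10']/M['m00'],M['m01']/M['m00']]; w=onplane(c,uv,.033,True)[0]
    v=w[:2]-[.5835,-.2939]; print(np.round(uv,1),cv2.contourArea(k),np.round(w,4),"s",np.round([v@[.9877,-.1564],v@[.1564,.9877]],4))
E
python3 wk.py; python3 go.py -.112 .043 .036 81
```

```text
[311.5 207. ] 946.5 [ 0.4776 -0.2384  0.033 ] s [-0.1133  0.0383]
[258.1 207.7] 186.5 [ 0.4722 -0.2764  0.033 ] s [-0.1126 -0.0002]
clock 3.0 now xs,ys,z,yaw [-1.09000e-01  4.42000e-02  9.58000e-02  8.10576e+01] tilt [-0.005 -0.001 -1.   ] F [ 0.2 -0.1 -0.2] open 0.01 q7 1.39
shift [ 0.011  -0.0038  0.1994] turn 0.0002
```

Request:
send_rows(rows="0.01 -0.004 0.09 0;0.01 -0.004 0.18 0;0.01 -0.004 0.19 0;0.01 -0.004 0.19 0;0.01 -0.004 0.19 0")

```text
clock: 3.42
tool_pos: [0.4787, -0.2339, 0.0375]
eef_rot: [0.078, 0.997, -0.0, 0.001]
contact_force: [0.5, 0.0, 0.4]
opening: 0.005
finger_force: 0.0
```

```bash
python3 go.py -.112 .043 .0275 81
```

```text
clock 3.42 now xs,ys,z,yaw [-1.12900e-01  4.28000e-02  3.75000e-02  8.10385e+01] tilt [-0.002 -0.    -1.   ] F [0.5 0.  0.4] open 0.0 q7 1.35
shift [-0.003   0.0006  0.0334] turn 0.0001
```

Request:
send_rows(rows="-0.003 0 0.015 0;-0.003 0 0.025 0;-0.003 0 0.032 0;-0.003 0 0.035 0;-0.003 0 0.035 0")

```text
clock: 3.83
tool_pos: [0.4801, -0.2345, 0.0282]
eef_rot: [0.078, 0.997, -0.001, 0.002]
contact_force: [-1.9, 0.4, 21.6]
opening: 0.006
finger_force: 10.6
```

Request:
send_rows(rows="0 0 -0.1 0;0 0 -0.25 0;0 0 -0.4 0;0 0 -0.55 0;-0.1 0.05 -0.7 0;-0.3 0.1 -0.7 0;-0.5 0.2 -0.7 0;-0.7 0.3 -0.7 0;-0.7 0.3 -0.7 0;-0.7 0.3 -0.7 0", jaw=0.32)

```text
clock: 4.67
tool_pos: [0.7009, -0.1772, 0.2362]
eef_rot: [0.078, 0.997, -0.0, 0.0]
contact_force: [1.4, -0.7, 0.3]
opening: 0.34
finger_force: 0.0
```

```bash
python3 go.py .096 .135 .093 81;python3 - <<'E'
from h import *
from plant import eyes
c0=eyes.calibration("wrist"); p,d=eyes.snapshot("wrist"); cv2.imwrite("pics/w2.png",p[:,:,::-1])
E
```

```text
clock 4.67 now xs,ys,z,yaw [ 0.0977  0.1336  0.2362 81.0277] tilt [-0. -0. -1.] F [ 1.4 -0.7  0.3] open 0.34 q7 1.4
shift [0.0058 0.0046 0.4774] turn 0.0001
```

View pics/w2.png

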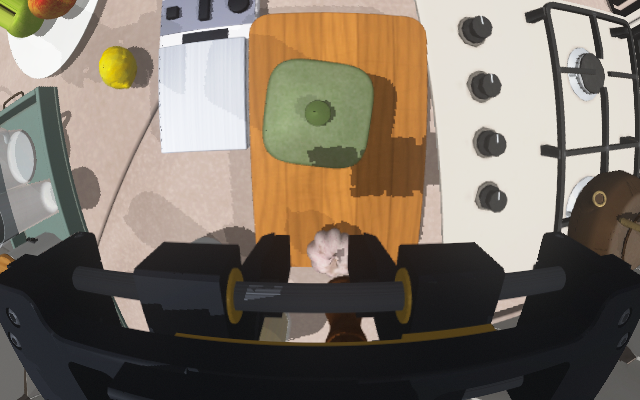

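The wrist view shows the canister at (318,112), clear of the fingers. The garlic sits behind them at (328,250). I'll descend behind the canister.

Request:
send_rows(rows="0.005 0.005 0.1 0;0.005 0.005 0.2 0;0.005 0.005 0.3 0;0.005 0.005 0.4 0;0.005 0.005 0.45 0;0.005 0.005 0.475 0;0.005 0.005 0.475 0;0.005 0.005 0.475 0")

```text
clock: 5.38
tool_pos: [0.6991, -0.1761, 0.0943]
eef_rot: [0.078, 0.997, 0.0, 0.001]
contact_force: [0.0, 0.2, 1.0]
opening: 0.342
finger_force: 0.0
```

```bash
python3 go.py .052 .135 .093 81
```

```text
clock 5.38 now xs,ys,z,yaw [ 0.0958  0.1344  0.0943 81.0286] tilt [-0.002  0.    -1.   ] F [0.  0.2 1. ] open 0.34 q7 1.35
shift [0.146  0.0021 0.004 ] turn 0.0001
```

Request:
send_rows(rows="0.02 0 0 0;0.035 0 0 0;0.05 0 0 0;0.06 0 0 0;0.07 0 0 0;0.08 0 0 0;0.09 0 0 0;0.1 0 0 0;0.11 0 0 0;0.12 0 0 0")

```text
clock: 6.22
tool_pos: [0.6627, -0.1709, 0.0931]
eef_rot: [0.078, 0.997, -0.0, 0.0]
contact_force: [1.7, -0.5, 1.7]
opening: 0.337
finger_force: 1.3
```

Request:
send_rows(rows="0 0 0 0;0 0 0 0")

```text
clock: 6.38
tool_pos: [0.6619, -0.1707, 0.0927]
eef_rot: [0.078, 0.997, -0.0, -0.001]
contact_force: [1.1, -0.6, 0.5]
opening: 0.341
finger_force: 0.5
```

```bash
cat > can.py <<'E'
from h import *
from plant import eyes
ex,ey=np.array([.9877,-.1564]),np.array([.1564,.9877]); P0=np.array([.5835,-.2939])
c0=eyes.calibration("top"); p,d=eyes.snapshot("top"); cv2.imwrite("pics/t_last.png",p[:,:,::-1])
c=dict(T=np.array(c0["world_from_camera"]),fov=c0["fov_y"],cx=c0["cx"],cy=c0["cy"],d=d)
hsv=cv2.cvtColor(p,cv2.COLOR_RGB2HSV).astype(int); H,S,V=hsv[...,0],hsv[...,1],hsv[...,2]
m=(H>30)&(H<78)&(S>40)
r=np.zeros_like(m); r[150:270,240:385]=1; m&=r
k=blobs(m,100)[0]; Q=bydepth(c,k[:,0]); ok=(Q[:,2]>.115)&(Q[:,2]<.16)
uu,vv=np.meshgrid(np.arange(640),np.arange(400)); A=bydepth(c,np.c_[uu.ravel(),vv.ravel()]); sel=m.ravel()&(A[:,2]>.12)&(A[:,2]<.16)
W=A[sel]; xy=(W[:,:2]-P0)@np.c_[ex,ey]
b=cv2.minAreaRect(xy.astype(np.float32)); print("lid rect (scale axes, mm/deg)",np.round(np.array(b[0])*1e3,1),np.round(np.array(b[1])*1e3,1),round(b[2],1),"n",sel.sum(),"z med",round(np.median(W[:,2]),4))
kn=W[:,2]>np.median(W[:,2])+.011; print("knob",np.round(np.median(xy[kn],0)*1e3,1) if kn.any() else None,"zmax",W[:,2].max())
lo=W[:,2]<np.median(W[:,2])+.006; X=np.c_[xy[lo],np.ones(lo.sum())]; print("lid slope",np.round(np.linalg.lstsq(X,W[lo,2],rcond=None)[0],3))
E
python3 go.py .052 .135 .093 81; python3 can.py
```

```text
clock 6.38 now xs,ys,z,yaw [5.81000e-02 1.33900e-01 9.27000e-02 8.10352e+01] tilt [ 0.002 -0.    -1.   ] F [ 1.1 -0.6  0.5] open 0.34 q7 1.32
shift [ 0.0204  0.0036 -0.0011] turn 0.0001
lid rect (scale axes, mm/deg) [-2.4 96.3] [59.7 21.4] 9.1 n 213 z med 0.1367
knob None zmax 0.1416109439803077
lid slope [0.016 0.246 0.113]
```

View pics/t_last.png

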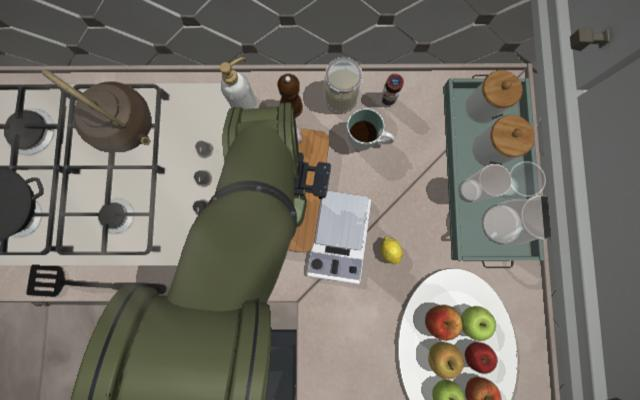

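The top view is blocked by the arm, so I'll use the wrist camera for the canister.

Request:
send_rows(rows="0.01 0 0 0;0.017 0 0 0;0.017 0 0 0")

```text
clock: 6.68
tool_pos: [0.6568, -0.1696, 0.0927]
eef_rot: [0.078, 0.997, 0.0, -0.001]
contact_force: [0.6, 0.3, -0.1]
opening: 0.338
finger_force: 0.4
```

```bash
cat > wcan.py <<'E'
from h import *
from plant import eyes
ex,ey=np.array([.9877,-.1564]),np.array([.1564,.9877]); P0=np.array([.5835,-.2939])
c0=eyes.calibration("wrist"); p,d=eyes.snapshot("wrist"); cv2.imwrite("pics/w_last.png",p[:,:,::-1])
c=dict(T=np.array(c0["world_from_camera"]),fov=c0["fov_y"],cx=c0["cx"],cy=c0["cy"])
hsv=cv2.cvtColor(p,cv2.COLOR_RGB2HSV).astype(int); H,S,V=hsv[...,0],hsv[...,1],hsv[...,2]
m=(H>30)&(H<78)&(S>40)&(d>0)
vv,uu=np.nonzero(m); o,r=ray(c,np.c_[uu,vv],True); rz=r@c["T"][:3,2]
W=o+r*(d[vv,uu]/rz)[:,None]; xy=(W[:,:2]-P0)@np.c_[ex,ey]
def rep(nm,lo,hi):
    s=(W[:,2]>lo)&(W[:,2]<hi)&(abs(xy[:,0])<.12)&(xy[:,1]>-.1)&(xy[:,1]<.25)
    if s.sum()<10: print(nm,"few"); return
    q=xy[s]; b=cv2.minAreaRect(q.astype(np.float32))
    print(nm,s.sum(),"rect",np.round(np.array(b[0])*1e3,1),np.round(np.array(b[1])*1e3,1),round(b[2],1),"ext",np.round(np.r_[q.min(0),q.max(0)]*1e3,1),"zmed",round(np.median(W[s,2]),4))
rep("lid",.108,.146); rep("knob",.147,.165); rep("body",.05,.1)
E
python3 wcan.py; python3 go.py .052 .135 .093 81
```

```text
lid 46034 rect [  5.7 127.6] [85.9 95.8] 87.3 ext [-42.5  84.7  54.6 171. ] zmed 0.1381
knob 3249 rect [  7.4 131.5] [33.8 45.3] 5.5 ext [ -9.1 110.6  26.3 155.6] zmed 0.1504
body few
clock 6.73 now xs,ys,z,yaw [5.30000e-02 1.34200e-01 9.27000e-02 8.10419e+01] tilt [ 0.002 -0.    -1.   ] F [-0.4  0.7 -0.3] open 0.34 q7 1.32
shift [ 0.0033  0.0026 -0.0011] turn 0.0001
```

View pics/w_last.png

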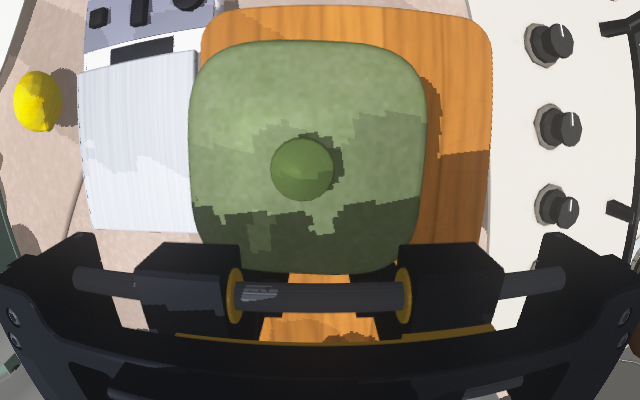

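The lid's measured centre is xs≈0.5, ys≈128 mm, and it is nearly square: the front edge is at -42.5 and the sides at 85 and 171. Next I'll go round to the left side.

Request:
send_rows(rows="-0.05 0 0 0;-0.05 0 -0.12 0;-0.05 0 -0.25 0;-0.05 0 -0.37 0;0.05 0.1 -0.37 -0.02;0.18 0.22 -0.37 -0.04;0.18 0.22 -0.37 -0.06;0.18 0.22 -0.37 -0.08;0.18 0.22 -0.37 -0.1;0.18 0.22 -0.37 -0.12")

```text
clock: 7.57
tool_pos: [0.6135, -0.0958, 0.2039]
eef_rot: [-0.296, 0.955, 0.0, -0.001]
contact_force: [-0.1, 0.3, 0.1]
opening: 0.339
finger_force: 0.0
```

```bash
python3 go.py 0 .203 .2 -9
```

```text
clock 7.57 now xs,ys,z,yaw [-1.300000e-03  2.003000e-01  2.039000e-01  1.244203e+02] tilt [ 0.002  0.001 -1.   ] F [-0.1  0.3  0.1] open 0.34 q7 1.84
shift [-0.0093  0.0035  0.0129] turn -0.1294
```

Request:
send_rows(rows="0 0 0 0.02;0 0 0 0.04;0 0 0 0.06;0 0 0 0.08;0 0 0 0.1;0 0 0 0.12;0 0 0 0.14;0 0 0 0.16;0 0 0 0.18;0 0 0 0.2")

```text
clock: 8.4
tool_pos: [0.6137, -0.0959, 0.2036]
eef_rot: [0.325, 0.946, -0.0, -0.001]
contact_force: [-0.5, 0.9, 0.3]
opening: 0.336
finger_force: 0.0
```

Request:
send_rows(rows="0 0 0 0.02;0 0 0 0.04;0 0 0 0.06;0 0 0 0.08;0 0 0 0.1;0 0 0 0.12;0 0 0 0.14;0 0 0 0.16;0 0 0 0.17;0 0 0 0.17")

```text
clock: 9.23
tool_pos: [0.6138, -0.0956, 0.2036]
eef_rot: [0.76, 0.65, -0.001, -0.001]
contact_force: [-0.1, 0.4, 1.1]
opening: 0.341
finger_force: 0.0
```

```bash
python3 go.py 0 .203 .093 -9
```

```text
clock 9.23 now xs,ys,z,yaw [-1.1000e-03  2.0060e-01  2.0360e-01 -8.8883e+00] tilt [-0.    -0.002 -1.   ] F [-0.1  0.4  1.1] open 0.34 q7 0.04
shift [0.0081 0.0043 0.3686] turn 0.0003
```

Request:
send_rows(rows="0.008 0.004 0.1 0;0.008 0.004 0.2 0;0.008 0.004 0.3 0;0.008 0.004 0.35 0;0.008 0.004 0.37 0;0.008 0.004 0.37 0;0.008 0.004 0.37 0")

```text
clock: 9.82
tool_pos: [0.6165, -0.094, 0.0936]
eef_rot: [0.759, 0.651, 0.0, 0.0]
contact_force: [0.7, -1.0, 0.5]
opening: 0.343
finger_force: 0.0
```

Request:
send_rows(rows="-0.02 0 0 0;-0.04 0 0 0;-0.055 0 0 0;-0.07 0 0 0;-0.085 0 0 0;-0.1 0 0 0;-0.115 0 0 0;-0.13 0 0 0;-0.145 0 0 0;-0.16 0 0 0")

```text
clock: 10.65
tool_pos: [0.6091, -0.1415, 0.0931]
eef_rot: [0.759, 0.651, 0.0, 0.0]
contact_force: [1.2, 2.7, 2.4]
opening: 0.343
finger_force: 1.5
```

```bash
python3 go.py 0 .06 .093 -9; sed 's/"wrist"/"scene"/;s/,True)/)/;s#w_last#s_last#' wcan.py > scan.py; python3 scan.py
```

```text
clock 10.65 now xs,ys,z,yaw [ 1.5000e-03  1.5460e-01  9.3100e-02 -8.7871e+00] tilt [ 0.     0.001 -1.   ] F [1.2 2.7 2.4] open 0.34 q7 0.12
shift [-3.152e-01 -6.100e-03  2.000e-04] turn 0.0006
lid few
knob few
body few
```

View pics/s_last.png

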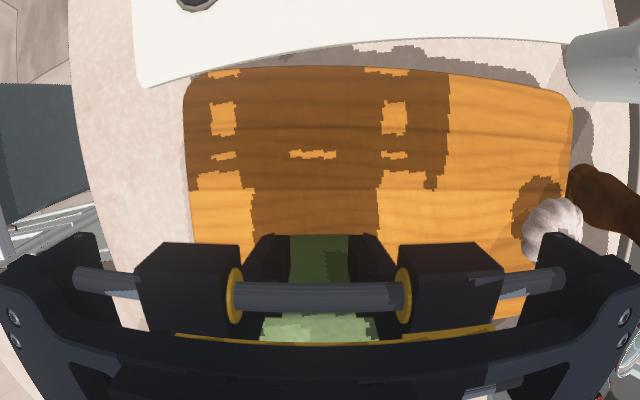

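The wrist camera, now facing the hob side, shows the canister's side flush behind both fingers at (318,265). I'll keep pushing slowly.

Request:
send_rows(rows="-0.015 -0.002 0 0;-0.03 -0.004 0 0;-0.045 -0.006 0 0;-0.06 -0.006 0 0;-0.075 -0.006 0 0;-0.09 -0.006 0 0;-0.105 -0.006 0 0;-0.12 -0.006 0 0;-0.135 -0.006 0 0;-0.15 -0.006 0 0")

```text
clock: 11.53
tool_pos: [0.5998, -0.1863, 0.0928]
eef_rot: [0.759, 0.651, -0.0, -0.0]
contact_force: [0.9, 0.4, -0.7]
opening: 0.343
finger_force: 0.7
```

Request:
send_rows(rows="-0.015 0 0 0;-0.03 0 0 0;-0.045 0 0 0;-0.06 0 0 0;-0.075 0 0 0;-0.09 0 0 0;-0.105 0 0 0;-0.12 0 0 0;-0.135 0 0 0;-0.15 0 0 0")

```text
clock: 12.37
tool_pos: [0.5932, -0.2304, 0.093]
eef_rot: [0.759, 0.651, 0.0, -0.0]
contact_force: [-0.2, 1.1, -0.5]
opening: 0.346
finger_force: 0.7
```

```bash
python3 go.py 0 .0525 .093 -9; sed -i 's/"wrist"/"scene"/g' scan.py; python3 scan.py
```

```text
clock 12.37 now xs,ys,z,yaw [-3.0000e-04  6.4300e-02  9.3000e-02 -8.8055e+00] tilt [ 0.  0. -1.] F [-0.2  1.1 -0.5] open 0.35 q7 0.23
shift [-0.0392  0.001   0.    ] turn 0.0005
lid 234 rect [ 4.6 31.1] [57.6 87.2] 62.8 ext [-41.8  -9.9  32.6  74.5] zmed 0.1255
knob 17 rect [-21.6  37.8] [12.4 77.9] 44.1 ext [-44.2  12.7   9.3  70.1] zmed 0.1499
body 507 rect [-5.6 50.7] [77.9 22.4] 14.1 ext [-40.7  30.3  34.7  60.5] zmed 0.0717
```

View pics/s_last.png

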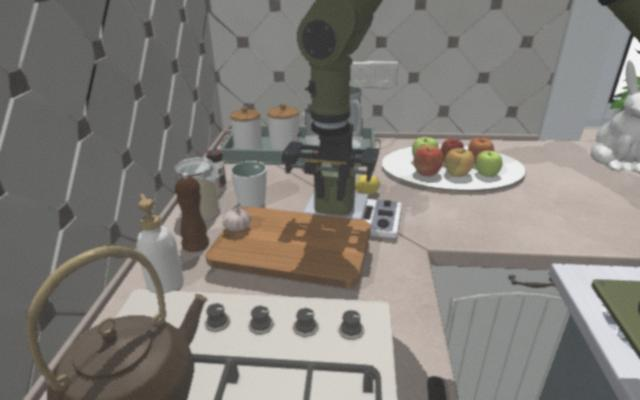

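The scene view shows the canister upright at (333,190) ahead of the fingers, crossing onto the platform. I'll push the last 11 mm slowly, then back off and check from the top.

Request:
send_rows(rows="-0.008 0 0 0;-0.016 0 0 0;-0.024 0 0 0;-0.03 0 0 0;-0.034 0 0 0;-0.037 0 0 0;-0.037 0 0 0;-0.037 0 0 0")

```text
clock: 13.08
tool_pos: [0.5916, -0.241, 0.093]
eef_rot: [0.759, 0.651, -0.0, -0.0]
contact_force: [0.6, 0.4, -0.6]
opening: 0.34
finger_force: 0.6
```

Request:
send_rows(rows="0.05 0 0 0;0.1 0 0 0;0.15 0 -0.1 0;0.2 0 -0.2 0;0.3 0 -0.3 0;0.4 0 -0.4 0;0.5 0 -0.4 0;0.7 0 -0.4 0;0.9 0 -0.4 0;1 0 -0.4 0")

```text
clock: 13.92
tool_pos: [0.6341, 0.0318, 0.2138]
eef_rot: [0.76, 0.65, 0.0, 0.001]
contact_force: [1.2, -0.1, -0.2]
opening: 0.339
finger_force: 0.0
```

```bash
python3 go.py 0 .0525 .093 -9; python3 can.py; python3 scan.py
```

```text
clock 13.92 now xs,ys,z,yaw [-1.0000e-03  3.2960e-01  2.1380e-01 -8.8721e+00] tilt [-0.001  0.002 -1.   ] F [ 1.2 -0.1 -0.2] open 0.34 q7 -0.16
shift [-9.235e-01  6.000e-04  4.030e-01] turn 0.0004
lid rect (scale axes, mm/deg) [-1.   8.2] [83.8 84.1] 0.8 n 1429 z med 0.1358
knob [-0.   8.2] zmax 0.1531215116978466
lid slope [ 0.011 -0.005  0.136]
lid 85 rect [-12.8  35.9] [71.7 27.5] 21.6 ext [-41.4   9.9  21.2  51.1] zmed 0.1316
knob few
body 582 rect [-4.3 41.5] [77.1 19.7] 10.5 ext [-40.6  24.8  35.4  49.3] zmed 0.0736
```

View pics/t_last.png

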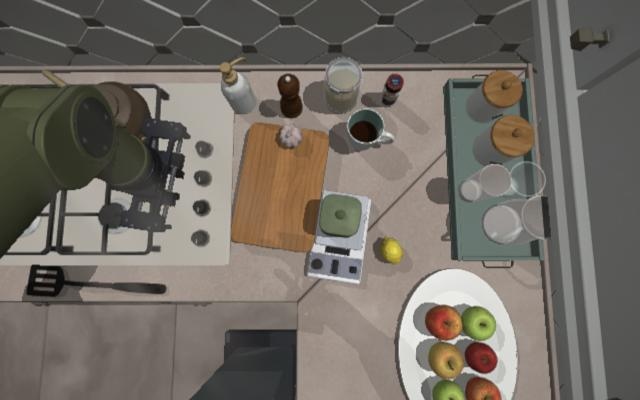

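The top view shows the canister on the platform at (340,215), measured square (0.8°). It is about 8 mm too far left, so I'll go back and nudge it.

Request:
send_rows(rows="-0.12 0 0 0;-0.25 0 0 0;-0.37 0 0 0;-0.5 0 0 0;-0.62 0 0.05 0;-0.72 0 0.15 0;-0.8 0 0.25 0;-0.84 0 0.35 0;-0.84 0 0.4 0;-0.84 0 0.4 0")

```text
clock: 14.85
tool_pos: [0.5918, -0.2197, 0.0894]
eef_rot: [0.76, 0.65, -0.002, -0.003]
contact_force: [0.1, 1.2, -0.4]
opening: 0.339
finger_force: 0.0
```

```bash
python3 go.py 0 .046 .093 -9
```

```text
clock 14.85 now xs,ys,z,yaw [-3.4000e-03  7.4600e-02  8.9400e-02 -8.9632e+00] tilt [-0.    -0.007 -1.   ] F [ 0.1  1.2 -0.4] open 0.34 q7 0.22
shift [-0.0954  0.0111 -0.0121] turn 0.0001
```

Request:
send_rows(rows="-0.02 0 0 0;-0.04 0 0 0;-0.05 0 0 0;-0.05 0 0 0;-0.05 0 0 0")

```text
clock: 15.27
tool_pos: [0.5935, -0.2334, 0.0942]
eef_rot: [0.759, 0.651, 0.001, 0.001]
contact_force: [-0.2, 0.0, -0.3]
opening: 0.339
finger_force: 0.0
```

```bash
python3 go.py 0 .046 .093 -9
```

```text
clock 15.27 now xs,ys,z,yaw [ 4.0000e-04  6.1300e-02  9.4200e-02 -8.8164e+00] tilt [-0.     0.002 -1.   ] F [-0.2  0.  -0.3] open 0.34 q7 0.24
shift [-0.051  -0.0015  0.0041] turn 0.0005
```

Request:
send_rows(rows="-0.01 0 0 0;-0.02 0 0 0;-0.026 0 0 0;-0.032 0 0 0;-0.038 0 0 0;-0.043 0 0 0;-0.047 0 0 0;-0.05 0 0 0;-0.05 0 0 0;-0.05 0 0 0")

```text
clock: 16.1
tool_pos: [0.5906, -0.248, 0.093]
eef_rot: [0.759, 0.651, 0.0, 0.0]
contact_force: [0.6, 1.7, 1.1]
opening: 0.34
finger_force: 1.1
```

```bash
python3 go.py 0 .046 .093 -9;python3 scan.py
```

```text
clock 16.1 now xs,ys,z,yaw [-1.0000e-04  4.6400e-02  9.3000e-02 -8.8106e+00] tilt [-0.  0. -1.] F [0.6 1.7 1.1] open 0.34 q7 0.26
shift [-0.0013  0.0004  0.    ] turn 0.0005
lid 216 rect [6.1 9.2] [55.5 94.2] 55.0 ext [-41.  -36.1  33.2  39.6] zmed 0.1291
knob 25 rect [-20.8  26.9] [40.2 86.2] 59.0 ext [-47.4  -6.7  22.   66.3] zmed 0.1484
body 500 rect [-6.3 29.7] [79.9 24. ] 16.8 ext [-41.4   6.7  35.2  39.8] zmed 0.0708
```

Request:
send_rows(rows="0.05 0 0 0;0.1 0 0 0;0.15 0 -0.1 0;0.2 0 -0.2 0;0.3 0 -0.3 0;0.4 0 -0.4 0;0.5 0 -0.4 0;0.7 0 -0.4 0;0.9 0 -0.4 0;1 0 -0.4 0")

```text
clock: 16.98
tool_pos: [0.6322, 0.0258, 0.2131]
eef_rot: [0.76, 0.65, -0.0, 0.0]
contact_force: [0.0, 0.3, -0.3]
opening: 0.339
finger_force: 0.0
```

```bash
python3 go.py 0 .046 .093 -9; python3 can.py; python3 scan.py
python3 - <<'E'
import cv2
cv2.imwrite("pics/c3.png",cv2.resize(cv2.imread("pics/t_last.png")[185:290,300:380],None,fx=5,fy=5,interpolation=cv2.INTER_CUBIC))
E
```

```text
clock 16.98 now xs,ys,z,yaw [-1.9000e-03  3.2340e-01  2.1310e-01 -8.8467e+00] tilt [-0.001  0.    -1.   ] F [ 0.   0.3 -0.3] open 0.34 q7 -0.15
shift [-0.9244  0.0038  0.4011] turn 0.0004
lid rect (scale axes, mm/deg) [-0.6 -2. ] [83.7 83.9] 0.3 n 1420 z med 0.1359
knob [ 1.7 -2.9] zmax 0.15324620585986148
lid slope [ 0.008 -0.006  0.136]
lid 89 rect [-10.7  27.3] [67.2 21.3] 13.4 ext [-41.    9.2  22.2  40. ] zmed 0.1315
knob few
body 572 rect [-4.8 29.5] [81.4 24.4] 14.2 ext [-41.2   7.7  37.3  40.4] zmed 0.0735
```

View pics/c3.png

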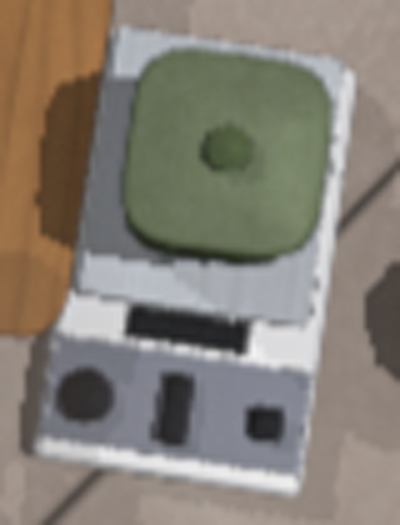

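The crop shows the canister square on the platform, with bare steel all round. It measures within about 2 mm of centre and 0.3° of square. Now the bar key.

Request:
send_rows(rows="0 -0.05 0 -0.02;0 -0.1 0 -0.04;-0.1 -0.2 0 -0.06;-0.2 -0.3 0 -0.08;-0.3 -0.37 0 -0.1;-0.3 -0.37 0 -0.12;-0.3 -0.37 0 -0.14;-0.3 -0.37 0 -0.16;-0.3 -0.37 0 -0.18;-0.3 -0.37 0 -0.2", jaw=1)

```text
clock: 17.92
tool_pos: [0.5087, -0.0483, 0.2129]
eef_rot: [0.232, 0.973, -0.0, -0.0]
contact_force: [0.4, -0.4, -0.2]
opening: 0.01
finger_force: 0.0
```

Request:
send_rows(rows="0 0 0 -0.02;0 0 0 -0.04;0 0 0 -0.05;0 0 0 -0.05;0 0 0 -0.05")

```text
clock: 18.33
tool_pos: [0.5088, -0.0482, 0.2128]
eef_rot: [0.081, 0.997, -0.0, -0.0]
contact_force: [0.3, 0.2, 0.8]
opening: 0.004
finger_force: 0.0
```

```bash
python3 go.py -.1125 0 .06 81
```

```text
clock 18.33 now xs,ys,z,yaw [-0.1122  0.231   0.2128 80.6826] tilt [ 0. -0. -1.] F [0.3 0.2 0.8] open 0.0 q7 1.11
shift [-0.0036 -0.7699  0.5095] turn -0.0009
```

Move over the bar key at height, then descend in a separate step.

Request:
send_rows(rows="-0.003 -0.12 0 0;-0.003 -0.24 0 0;-0.003 -0.36 0 0;-0.003 -0.48 0 0;-0.003 -0.6 0 0;-0.003 -0.7 0 -0.001;-0.003 -0.77 0 -0.001;-0.003 -0.77 0 -0.001;-0.003 -0.77 0 -0.001")

```text
clock: 19.08
tool_pos: [0.4725, -0.2773, 0.2127]
eef_rot: [0.079, 0.997, -0.0, -0.0]
contact_force: [0.0, 1.1, 0.1]
opening: 0.005
finger_force: 0.0
```

Request:
send_rows(rows="0 0 0.1 0;0 0 0.2 0;0 0 0.3 0;0 0 0.4 0;0 0 0.47 0;0 0 0.5 0;0 0 0.5 0;0 0 0.5 0")

```text
clock: 19.75
tool_pos: [0.4739, -0.2751, 0.0635]
eef_rot: [0.076, 0.997, 0.0, 0.0]
contact_force: [-0.6, -0.8, 0.7]
opening: 0.004
finger_force: 0.0
```

```bash
python3 go.py -.1125 0 .038 81; sed -i 's/172:335/180:420/' wk.py; python3 wk.py
```

```text
clock 19.75 now xs,ys,z,yaw [-1.11200e-01  1.40000e-03  6.35000e-02  8.12474e+01] tilt [-0.  0. -1.] F [-0.6 -0.8  0.7] open 0.0 q7 1.42
shift [ 0.0044 -0.0048  0.0848] turn 0.0007Traceback (most recent call last):
  File "wk.py", line 5, in <module>
    m=np.zeros(p.shape[:2],bool); m[185:233,180:420]=(p.max(2)<60)[185:233,172:335]
                                  ~^^^^^^^^^^^^^^^^^
ValueError: could not broadcast input array from shape (48,163) into shape (48,240)
```

Request:
send_rows(rows="0.004 -0.004 0.04 0;0.004 -0.004 0.075 0;0.004 -0.004 0.085 0;0.004 -0.004 0.085 0;0.004 -0.004 0.085 0")

```text
clock: 20.22
tool_pos: [0.4721, -0.2772, 0.0379]
eef_rot: [0.077, 0.997, -0.0, 0.0]
contact_force: [0.5, -0.1, 0.3]
opening: 0.008
finger_force: 0.0
```

```bash
python3 go.py -.1125 0 .0275 81
```

```text
clock 20.22 now xs,ys,z,yaw [-1.12700e-01 -9.00000e-04  3.79000e-02  8.11739e+01] tilt [-0. -0. -1.] F [ 0.5 -0.1  0.3] open 0.01 q7 1.41
shift [-0.0005  0.0031  0.0346] turn 0.0005
```

Request:
send_rows(rows="0 0.003 0.015 0;0 0.003 0.025 0;0 0.003 0.032 0;0 0.003 0.036 0;0 0.003 0.036 0")

```text
clock: 20.63
tool_pos: [0.4727, -0.2765, 0.0283]
eef_rot: [0.077, 0.997, -0.001, 0.001]
contact_force: [-1.6, 0.7, 14.8]
opening: 0.004
finger_force: 7.4
```

Request:
send_rows(rows="0 0 -0.02 0;0 0 -0.08 0;0 0 -0.2 0;0 0 -0.35 0;0 0 -0.5 0;0 0 -0.6 0;0 0.1 -0.6 0;0 0.25 -0.6 0;0 0.4 -0.6 0;0 0.5 -0.6 0")

```text
clock: 21.47
tool_pos: [0.4948, -0.1258, 0.207]
eef_rot: [0.077, 0.997, 0.0, 0.0]
contact_force: [0.7, -0.3, -0.3]
opening: 0.007
finger_force: 0.0
```

Request:
send_rows(rows="0 0.12 0 0;0 0.25 0 0;0 0.37 0 0;0 0.5 0 0;0 0.62 0 0;0 0.75 0 0;0 0.8 0 0;0 0.8 0 0;0 0.8 0 0")

```text
clock: 22.22
tool_pos: [0.5313, 0.1095, 0.2064]
eef_rot: [0.076, 0.997, -0.0, -0.0]
contact_force: [-0.3, -0.9, -0.0]
opening: 0.004
finger_force: 0.0
```

```bash
python3 can.py; python3 go.py 0 0 .2 81
```

```text
lid rect (scale axes, mm/deg) [-0.5 -2. ] [84.  83.8] 89.9 n 1423 z med 0.1359
knob [ 1.6 -2.9] zmax 0.15197372265317344
lid slope [ 0.01  -0.008  0.136]
clock 22.27 now xs,ys,z,yaw [-0.1144  0.3886  0.2064 81.1445] tilt [ 0.001 -0.002 -1.   ] F [-0.5  0.5  0. ] open 0.01 q7 0.85
shift [-0.3783 -1.2961  0.0231] turn 0.0004
```

Both keys bottomed: 21.6 N on the round key and 14.8 N on the bar, each at z≈28 mm. The canister is centred within about 2 mm, square and unmoved.

```bash
python3 -c "
from plant import finish_job
print(finish_job())"
```

```text
the job is handed in; nothing more can be done
None
```

The job is handed in after about 22 s of robot time: the round key was pressed fully, the canister was slid onto the platform (about 2 mm off centre, square), then the bar key was pressed fully and released; the square key, garlic and lemon were left alone, and no verdict came back.

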